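Hang the ear defenders, unlatch the stock cage and hold its gate wide

TASK

The ear defenders stand in the way of the stock cage's gate: first drape them over the hanging rail, a cup on each side of the bar, and let go of them. Then squeeze the catch on the fixed panel fully together (it stays), after that squeeze the catch on the gate and swing the gate out past its detent until it stands wide open, nearly square to the cage front or further. Finish while still holding the gate wide open with the gripper, as it swings back if let go, and leave everything else where it is.

Things in the scene. Friction and masses are not known exactly. Their poses are not given: they have to be found in the camera images.
- ears: Ear defenders standing on their two cups in front of the gate, in its way; 260 g. Origin on the table midway under the cups, z up, y from cup to cup; 60 (x) x 150 (y) x 150 mm tall, same either way round. Cups 60 x 32 x 70 tall, 88 apart inside. On top the band's crown, a padded bar 22 wide in x, 66 long in y, z 130 to 150; below it the arch is open: a bar along x fits up between the cups
- crown (a point): Centre of the ear defenders' crown bar, 140 mm above their origin: pinch it here across its 22 mm width (along the ear defenders' x). Its underside is 10 mm below, its top 10 mm above
- rail: Fixed hanging rail: round horizontal bar along the rail's y, 280 mm long, 14 thick, centre line 140 above the table, on two end posts with 70 mm round feet. Origin on the table under the middle of the bar. Draped, the ear defenders have a cup on each side of the bar and the crown's underside on it (crown centre 157 above the table)
- rail_mid (a point): Middle of the rail's bar, on its centre line, 140 mm above the table
- cage: Fixed steel stock cage, 365 wide, 235 deep, 160 mm tall. Origin on the table under the gate's hinge axis; x points into the cage (front looks to -x). From the hinge the gate runs along -y to y = -190; beside it a fixed front panel, y -204 to -340. In front of the hinge, within 55 mm of it, a small foot under 30 mm tall with the detent ball
- gate_hinge (a point): On the gate's vertical hinge axis, 160 mm above the table (level with the top edges of gate, panel and cage)
- gate (a joint): Gate angle, rad: 0 shut, grows as it swings out towards the cage's -x (clockwise from above), stop at 1.6. Barred panel 190 mm long, 8 thick, 24 to 160 above the table. Two bolts keep it shut. A spring pulls it shut (1 N at the gate catch when shut, 4 N wide open); from 0.5 to 1.0 rad it rides over the detent ball (9 N in all to start over it). Let go, it swings back to 1.0 or shut
- gate_grip (a point): Midpoint between the two paddles of the gate catch, 119 mm from the hinge axis along the gate, 187 above the table; swings with the gate
- gate_catch (a joint): Catch on the gate's top edge: two upright black paddles, 46 mm over their outer faces along the gate, 22 wide across it, 161 to 209 above the table. Squeezed together, both move equally (linked); value: travel of one, m, 0 at rest to 0.010 (26 over faces); frees the gate at 0.006. Spring return, 3 to 6 N. An 8 mm tall bolt strip runs on the top edge from the outer paddle past the gate's free end
- post_grip (a point): Midpoint between the two paddles of the post catch, 270 mm from the hinge axis along the cage's -y, 187 above the table; fixed with the cage
- post_catch (a joint): Catch on the top edge of the fixed panel: two paddles like the gate catch's (46 mm over outer faces along the cage's y, 161 to 209 above the table, linked), travel of each 0 to 0.010 m (fully squeezed, 26 over faces). Stiff (5 N), stays where it is left. Its bolt lies across the front of the gate's free edge and frees it at 0.008
- tape: Bystander: tape measure, 70 x 34 x 62 tall mm; origin at the centre of its underside. Leave it where it is
- carton: Bystander: small cardboard box, 60 x 50 x 45 tall mm; origin at the centre of its underside. Leave it where it is
- can: Bystander: spray can, 54 dia x 150 tall mm; origin at the centre of its underside. Leave it where it is
- driver: Bystander: screwdriver lying flat, 190 long mm; origin at the centre of its underside. Leave it where it is
- padlock: Bystander: brass padlock standing, 45 x 22 x 74 tall mm; origin at the centre of its underside. Leave it where it is
- jar: Bystander: jar with lid, 60 dia x 80 tall mm; origin at the centre of its underside. Leave it where it is
- spanner: Bystander: open spanner lying flat, 180 long mm; origin at the centre of its underside. Leave it where it is
Things that resemble listed ones, but are neither listed nor needed, are in the scene too. Of the things that look like the ears, the middle-sized one is meant.

How it is judged:
On the way, in this order (a step that is already met when the one before it is completed fails the run):
1. the ear defenders hang over the rail, released and at rest (contact force between ears and rail above 1 N and contact force between the fingers and ears below 0.1 N and angle between ears's own z axis and vertical below 0.3 rad and linear speed of ears below 0.04 m/s and x of crown in the frame of rail between -0.04 and 0.04 m and y of crown in the frame of rail between -0.12 and 0.12 m and z of crown in the frame of rail between 0.148 and 0.175 m), for 0.2 s.
2. the post catch is squeezed fully while the gate is shut (value of joint post_catch above 0.0085 m and value of joint gate below 0.08 rad), for 0.1 s.
3. the gate catch is squeezed at the shut gate (value of joint gate_catch above 0.006 m and value of joint gate below 0.3 rad), for 0.05 s.
4. the gate is swung past its detent (value of joint gate above 1.05 rad), for 0.1 s.
At the end, for the whole second after the job is handed in: Gate still, at 1.25 rad or more, held by the fingers (over 1 N) and propped by nothing else; post catch still squeezed (over 8.5 mm); ear defenders rest on the rail, released, still, upright within 0.3 rad, crown within 40 mm across and 120 mm along of the bar's middle (all of step 1 and value of joint post_catch above 0.0085 m and value of joint gate above 1.25 rad and velocity of joint gate between -0.1 and 0.1 rad/s and contact force between the fingers and gate above 1 N and contact force between each of ears, tape, carton, can, driver, padlock, jar, spanner and gate below 0.1 N); the arm keeps its last pose, push and grip.
It fails at once if the gate catch is squeezed before the post catch has been (value of joint gate_catch above 0.006 m and value of joint post_catch below 0.006 m).
It fails at once if a bystander is moved by more than 40 mm (distance of any of tape, carton, can, driver, padlock, jar, spanner from where it was at the start of the episode above 0.04 m).
It also fails if it takes over 64 s, if anything falls off the work surface, if the arm or the gripper's body presses on something with over 40 N, if the wrist force passes 120 N, or if a joint passes its speed limit or range.

ROBOT

A 6-joint arm with a two-finger parallel gripper is mounted at the origin on the work surface. World frame = base frame: x ahead of the robot, y to its left, z up, the work surface at z = 0. Lengths are in m, angles in rad, forces in N, time in s.
With the tool pointing down it reaches from about 0.25 to 0.8 m from the base axis. Payload 8.5 kg.
Tool frame: the origin (TCP) lies on the centre line of the jaws, within the pads' length; the fingertips stand 14 mm ahead of it and the grasp point (between the pads) lies 5 mm behind it (arm.nose_length is the z of the fingertips in the tool frame, in m); z points along the fingers, y is the direction in which the jaws open and shut (so a half turn about z gives the same grasp; the last joint's range is limited). The gripper opens to 85 mm and grips with 20 to 120 N. Pads are 22 mm wide; open, the fingers measure 114 mm over their backs; the gripper's body (76 mm by 85 mm) begins 54 mm behind the grasp point. The pads swing forward as they close: fully open they stand 13 mm farther back than shut.
Start: joints at [1.179, 0.238, -0.013, 1.319, 0, 1.571], TCP at [0.2, 0.485, 0.245] pointing down, gripper open.
Joint ranges: [-2.66, 2.66], [-1.03, 1.9], [-1.14, 1.46], [-1.82, 2.27], [-1.45, 1.34], [-3.14, 3.14]. Speed limits (rad/s): [2.22, 2.22, 2.79, 3.14, 3.14, 3.14].

INTERFACE

Orientations are given as [roll, pitch, yaw] about the fixed x, y, z axes, in that order (R = Rz(yaw) Ry(pitch) Rx(roll)).
In Python, from plant import arm gives the robot as it stands.
- The arm moves only by the shell command python3 -m jog 'ROWS' [FORCE]. ROWS is JSON, a list that holds one entry, the list of rows, each a list of 7 numbers: the shift along the tool's x, y, z in cm, then the turn, a rotation vector about the tool's x, y, z in rad, then the closure, from 0 (fully open) to 1 (shut). In form: [[[tx, ty, tz, rx, ry, rz, grip], ...]]. A call has 1 to 12 rows; each row is the pose to reach, as a shift and turn from the pose commanded when the call began, along the tool's axes at that moment; what a row does not reach only later rows make up. A row lasts 1/10 s, in which the tool goes at most 50 mm and 8.59 degrees, less where a joint would pass 70% of its speed; a pose out of reach is approached as far as the arm can. A call with a gripper value outside its range is refused whole. The fingers move at their own pace and stop on an object; FORCE is the grip in N (left out, the last holds). Time passes only in rows, so rows that repeat a pose let the fingers close. It gives the time, the measured TCP pose, the force and the opening at its end, in the units of the state.
- arm.sense(): the state, without advancing time (a new reading comes with each control period).
- arm.read_camera(name): name is "side" or "top"; returns a dict with "image" (420x560x3 uint8, red, green, blue), "vertical_fov" (degrees; the focal length in pixels is half the picture's height over the tangent of half this angle, whatever the lens; pixels are square), "cx", "cy" (the principal point, pixels), "R" (3x3) and "t" (3): a world point X has camera coordinates R X + t. Camera axes: x right, y down, z forward; pixel columns grow to the right and rows downward; lengths in m; the calibration is good to about 2 mm. A picture is of the moment at which its call begins. There is no depth.
- arm.close_job(): hands the job in, once; it reports no verdict.
Trained networks look in the newest picture that a camera, given by its name, has taken for a name from the list of things; names that differ only in an ending like _2 or _b are one class to them, and where a whole thing is asked for, a point or a joint stands for the part that bears it (a point fixed in the world has none). Each returns a list of dicts, best first, with "confidence" (0 to 1); they miss things now and then, are a little off and sometimes report something else, mostly with a low value. They report only what shows in the picture. A call takes as long as a camera call. They do not tell look-alikes from the thing itself.
- arm.find_in(camera, target): "xy" ([column, row] in pixels, amid what is visible of it).
- arm.masks_of(camera, target): "pixels" (420x560 bool, what is visible of it) and "xy" ([column, row] in pixels, amid what is visible of it).
- arm.pinpoint(camera, target): "xy" ([column, row] in pixels: a listed point, or the origin of a listed thing).
The state is a dict: "time_s": time; "joint_positions": joint angles; "qvel": joint speeds; "joint_torque": joint torques, N m; "eef_pos": TCP position; "tcp_rot": TCP orientation; "contact_force": force on the tool from outside, world axes, zero at the start; "moment": the same for the moment, N m; "width": finger opening in m.
Only numpy, scipy, OpenCV 4.12 (cv2) and the standard library are available. Lean on these libraries where they do the work, as an engineer would, in place of code of your own. Each camera call takes 0.05 s, during which the arm holds its last target. There are 200 camera calls.

## Working session

There is one attempt and no reset: what is moved stays moved. The work goes in short steps, Python scripts to look and compute and a shell command to move; the robot and the scene stay as the last step left them, time stands still between calls to the robot, and variables do not carry over. Pictures are saved under pics/ and viewed, about 8 in all and at most 12, crops included, and the job is handed in when it is done.

```bash
mkdir -p pics; ls
cat > h.py <<'E'
import numpy as np, cv2
from plant import arm
def shot(n,name=None):
    c=arm.read_camera(n)
    if name: cv2.imwrite('pics/'+name,cv2.cvtColor(c['image'],cv2.COLOR_RGB2BGR))
    return c
def f(c): return c['image'].shape[0]/2/np.tan(np.radians(c['vertical_fov'])/2)
def ray(c,p):
    d=np.array([(p[0]-c['cx'])/f(c),(p[1]-c['cy'])/f(c),1.]); R=np.array(c['R'])
    return -R.T@np.array(c['t']), R.T@d
def atz(c,p,z):
    o,d=ray(c,p); return o+d*(z-o[2])/d[2]
def proj(c,X):
    q=np.array(c['R'])@np.array(X)+np.array(c['t']); return np.array([c['cx']+f(c)*q[0]/q[2],c['cy']+f(c)*q[1]/q[2]])
def tri(c1,p1,c2,p2):
    o1,d1=ray(c1,p1);o2,d2=ray(c2,p2)
    s=np.linalg.lstsq(np.c_[d1,-d2],o2-o1,rcond=None)[0]
    a=o1+d1*s[0];b=o2+d2*s[1]; return (a+b)/2,np.linalg.norm(a-b)
E
python3 - <<'E'
from h import *
np.set_printoptions(precision=3,suppress=True)
C={n:shot(n,n+'0.png') for n in('top','side')}
for n,c in C.items(): print(n,-np.array(c['R']).T@np.array(c['t']),c['vertical_fov'],c['cx'],c['cy'])
Z={'ears':0,'crown':.14,'rail':0,'rail_mid':.14,'cage':0,'gate_hinge':.16,'gate_grip':.187,'post_grip':.187,'tape':0,'carton':0,'can':0,'driver':0,'padlock':0,'jar':0,'spanner':0}
for t,z in Z.items():
    for n in C:
        for d in arm.pinpoint(n,t)[:4]:
            print(t,n,np.round(d['xy']),round(d['confidence'],2),atz(C[n],d['xy'],z))
E
```

```text
pics
top [ 0.357 -0.036  1.706] 47.02892497452022 278.41454298010007 206.93748490611333
side [ 0.02  -1.124  1.024] 45.03010216570099 273.34939508932035 203.30630514807066
ears top [308. 246.] 0.76 [ 0.304 -0.138  0.   ]
ears top [264. 203.] 0.69 [0.461 0.016 0.   ]
ears top [181. 291.] 0.61 [0.158 0.312 0.   ]
ears side [157. 203.] 0.67 [0.158 0.309 0.   ]
ears side [245. 283.] 0.63 [ 0.313 -0.157  0.   ]
ears side [271. 231.] 0.57 [0.463 0.027 0.   ]
crown top [265. 202.] 0.89 [0.454 0.007 0.14 ]
crown top [312. 246.] 0.79 [ 0.309 -0.141  0.14 ]
crown top [173. 300.] 0.74 [0.146 0.31  0.14 ]
crown side [272. 200.] 0.86 [0.455 0.    0.14 ]
crown side [239. 258.] 0.59 [ 0.288 -0.199  0.14 ]
crown side [152. 156.] 0.58 [0.175 0.385 0.14 ]
crown side [330. 213.] 0.21 [ 0.587 -0.122  0.14 ]
rail top [158. 197.] 0.66 [0.492 0.391 0.   ]
rail_mid top [153. 196.] 0.62 [0.484 0.372 0.14 ]
rail_mid side [236. 142.] 0.64 [0.467 0.364 0.14 ]
cage top [238. 165.] 0.95 [0.598 0.106 0.   ]
cage top [235. 156.] 0.28 [0.63  0.115 0.   ]
gate_hinge top [239. 162.] 0.65 [0.584 0.088 0.16 ]
gate_hinge
[... 607 characters left out ...]
   ]
carton side [331. 193.] 0.56 [0.732 0.137 0.   ]
can top [400. 204.] 0.71 [ 0.444 -0.468  0.   ]
can top [222. 123.] 0.16 [0.75  0.157 0.   ]
can side [340. 356.] 0.93 [ 0.445 -0.475  0.   ]
driver top [376. 214.] 0.69 [ 0.411 -0.382  0.   ]
driver side [305. 332.] 0.89 [ 0.397 -0.377  0.   ]
padlock top [342. 225.] 0.64 [ 0.375 -0.26   0.   ]
padlock top [234. 155.] 0.49 [0.634 0.117 0.   ]
padlock top [406. 205.] 0.49 [ 0.44  -0.488  0.   ]
padlock side [279. 307.] 0.76 [ 0.367 -0.276  0.   ]
jar top [220. 210.] 0.53 [0.44  0.171 0.   ]
jar side [248. 209.] 0.93 [0.435 0.164 0.   ]
spanner top [398. 161.] 0.64 [ 0.596 -0.465  0.   ]
spanner side [396. 331.] 0.88 [ 0.611 -0.46   0.   ]
```

```bash
cd pics; python3 -c "
import cv2,numpy as np
cv2.imwrite('both.png',cv2.resize(np.vstack([cv2.imread('top0.png'),cv2.imread('side0.png')]),None,fx=.714,fy=.714))"
```

```text
(no output)
```

View pics/top0.png

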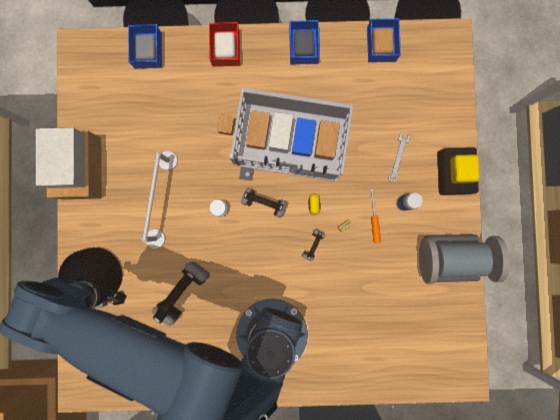

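View pics/side0.png

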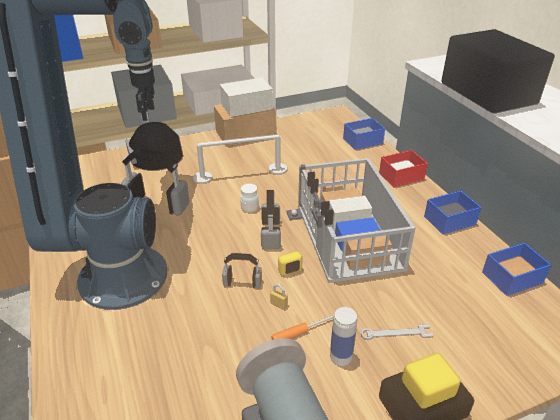

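Top view: there are three pairs of ear defenders, at (264,203) in front of the gate, at (314,244) small, and at (180,292) large. The middle-sized one, at (264,203), is the target. The rail is at about (160,198), and the cage front runs from (235,165) to (342,178). I'll check this in a close crop and get the axes.

Run:
```python
from h import *
np.set_printoptions(precision=3,suppress=True)
C={n:shot(n) for n in('top','side')}
t=C['top'];s=C['side']
for n in('ears','rail'):
    for k in C:
        for d in arm.masks_of(k,n)[:4]:
            m=d['pixels'].astype(np.uint8); r=cv2.minAreaRect(cv2.findNonZero(m)); b=cv2.boxPoints(r)
            print(n,k,np.round(d['xy']),round(d['confidence'],2),m.sum(),np.round(r[0]),np.round(r[1]),round(r[2]))
            if k=='top': print([atz(t,p,.07 if n=='ears' else .14)[:2] for p in b])
for n in('crown','rail_mid','gate_hinge','gate_grip','post_grip','jar','tape'):
    a=arm.pinpoint('top',n);b=arm.pinpoint('side',n)
    for p in a[:3]:
        for q in b[:3]:
            X,e=tri(t,p['xy'],s,q['xy'])
            if e<.03: print(n,X,e)
img=cv2.cvtColor(t['image'],cv2.COLOR_RGB2BGR)[85:265,140:360]
i2=cv2.cvtColor(s['image'],cv2.COLOR_RGB2BGR)[120:300,190:420]
cv2.imwrite('pics/crop.png',np.vstack([cv2.resize(img,(366,300),interpolation=2),cv2.resize(i2,(366,290),interpolation=2)]) if 0 else np.hstack([cv2.resize(img,(400,327),interpolation=2),cv2.resize(i2,(400,327),interpolation=2)]))
```

```text
ears top [262. 201.] 0.98 535 [263. 202.] [45. 18.] 21
[array([0.459, 0.097]), array([0.515, 0.074]), array([ 0.458, -0.068]), array([ 0.401, -0.045])]
ears top [314. 247.] 0.75 234 [313. 244.] [12. 30.] 27
[array([ 0.277, -0.106]), array([ 0.368, -0.155]), array([ 0.349, -0.191]), array([ 0.258, -0.142])]
ears top [175. 290.] 0.7 1217 [180. 293.] [26. 71.] 37
[array([0.095, 0.411]), array([0.279, 0.264]), array([0.224, 0.194]), array([0.04 , 0.341])]
ears top [313. 202.] 0.47 198 [314. 204.] [19. 10.] 90
[array([ 0.482, -0.141]), array([ 0.481, -0.175]), array([ 0.417, -0.173]), array([ 0.418, -0.139])]
ears side [270. 224.] 0.94 888 [270. 219.] [58. 19.] 90
ears side [253. 271.] 0.82 556 [242. 270.] [40. 33.] 4
ears side [170. 184.] 0.74 1707 [157. 178.] [77. 52.] 25
rail top [150. 194.] 0.98 917 [159. 198.] [22. 97.] 9
[array([0.327, 0.412]), array([0.638, 0.36 ]), array([0.625, 0.289]), array([0.314, 0.342])]
rail side [234. 141.] 0.96 925 [238. 159.] [41. 94.] 83
rail side [278. 297.] 0.71 307 [278. 296.] [23. 17.] 90
crown [0.157 0.305 0.197] 0.02107075464081061
crown [0.457 0.015 0.142] 0.009751787977217716
crown [ 0.305 -0.157  0.094] 0.007442830487699731
rail_mid [0.482 0.382 0.134] 0.0075727037040046585
gate_hinge [0.607 0.101 0.15 ] 0.016000746455807433
gate_grip [ 0.579 -0.012  0.189] 0.006499135201377217
jar [ 0.441  0.178 -0.007] 0.010831293493789588
tape [ 0.449 -0.154 -0.   ] 0.014316535785950423
```

View pics/crop.png

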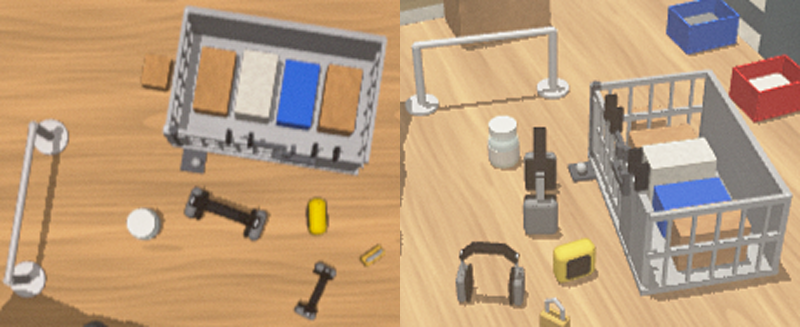

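The crop confirms the target: the ears in front of the gate at full-image (264,203), with their long axis about 22° off world y. Next I'll write a target-to-row helper.

```bash
cat >> h.py <<'E'
from scipy.spatial.transform import Rotation as Ro
def rel(P,yaw,deg=True):
    """row from current pose to TCP at P, pointing down, tool y at angle yaw (mod 180 deg)"""
    s=arm.sense(); R0=Ro.from_euler('xyz',s['tcp_rot']); best=None
    for k in (0,180):
        a=np.radians(yaw+k); y=np.array([np.cos(a),np.sin(a),0]); z=np.array([0,0,-1.]); x=np.cross(y,z)
        R=Ro.from_matrix(np.c_[x,y,z]); rv=(R0.inv()*R).as_rotvec()
        if best is None or np.linalg.norm(rv)<np.linalg.norm(best): best=rv
    sh=R0.inv().apply(np.array(P)-s['eef_pos'])*100
    print('row',np.round(sh,2),np.round(best,3),'t',round(s['time_s'],2),'pos',np.round(s['eef_pos'],4),'rpy',np.round(s['tcp_rot'],3),'F',np.round(s['contact_force'],1),'w',round(s['width'],4),'q6',np.round(s['joint_positions'][5],2))
E
python3 - <<'E'
from h import *
c=shot('top')
for p in((158,153.8),(145.5,241.8),(151.8,197.8)): print(atz(c,p,.14))
rel([.457,.013,.22],-22)
E
```

```text
[0.62168778 0.35292467 0.14      ]
[0.33583177 0.39730932 0.14      ]
[0.47808898 0.37505782 0.14      ]
row [-41.74 -33.84   2.53] [-0.     0.     1.563] t 2.65 pos [0.2005 0.4852 0.2453] rpy [-3.141 -0.     2.75 ] F [-0.4  0.6  0.1] w 0.0854 q6 1.57
```

```bash
R='[-41.7,-33.8,0,0,0,1.563,0]'; python3 -m jog '[[[-41.7,-33.8,0,0,0,1.563,0],[-41.7,-33.8,0,0,0,1.563,0],[-41.7,-33.8,0,0,0,1.563,0],[-41.7,-33.8,0,0,0,1.563,0],[-41.7,-33.8,0,0,0,1.563,0],[-41.7,-33.8,0,0,0,1.563,0],[-41.7,-33.8,0,0,0,1.563,0],[-41.7,-33.8,0,0,0,1.563,0],[-41.7,-33.8,0,0,0,1.563,0],[-41.7,-33.8,0,0,0,1.563,0],[-41.7,-33.8,0,0,0,1.563,0],[-41.7,-33.8,0,0,0,1.563,0]]]' 60
python3 - <<'E'
from h import *
np.set_printoptions(precision=3,suppress=True)
rel([.457,.013,.22],-22)
c=shot('top');s=shot('side')
for n in('ears','crown'):
    a=arm.pinpoint('top',n);b=arm.pinpoint('side',n)
    for p in a[:3]:print(n,'top',p['xy'],p['confidence'],atz(c,p['xy'],.14*(n=='crown')))
    for q in b[:3]:print(n,'side',q['xy'],q['confidence'],atz(s,q['xy'],.14*(n=='crown')))
tip=np.array(arm.sense()['eef_pos'])
i2=cv2.cvtColor(s['image'],cv2.COLOR_RGB2BGR)[90:290,170:430]; i1=cv2.cvtColor(c['image'],cv2.COLOR_RGB2BGR)[100:300,150:410]
cv2.imwrite('pics/a.png',np.hstack([cv2.resize(i1,(400,308),interpolation=2),cv2.resize(i2,(400,308),interpolation=2)]))
E
```

```text
time_s: 3.85
eef_pos: [0.4586, 0.0101, 0.2451]
tcp_rot: [3.141, 0.001, 1.18]
contact_force: [-0.2, -0.0, 0.2]
width: 0.0853
row [ 0.21 -0.26  2.51] [ 0.001  0.001 -0.007] t 3.85 pos [0.459 0.01  0.245] rpy [3.141 0.001 1.18 ] F [-0.2 -0.   0.2] w 0.0853 q6 1.98
ears top [182.0, 289.6] 0.65 [0.163 0.31  0.   ]
ears top [310.4, 247.9] 0.59 [ 0.297 -0.145  0.   ]
ears side [268.2, 233.1] 0.83 [0.451 0.02  0.   ]
ears side [243.6, 284.4] 0.77 [ 0.307 -0.161  0.   ]
ears side [157.7, 206.6] 0.77 [0.156 0.29  0.   ]
crown top [312.0, 243.4] 0.52 [ 0.316 -0.141  0.14 ]
crown top [219.0, 208.8] 0.3 [0.436 0.157 0.14 ]
crown side [241.4, 256.8] 0.96 [ 0.294 -0.198  0.14 ]
crown side [270.0, 197.8] 0.94 [0.456 0.014 0.14 ]
crown side [150.8, 155.7] 0.61 [0.173 0.39  0.14 ]
```

View pics/a.png

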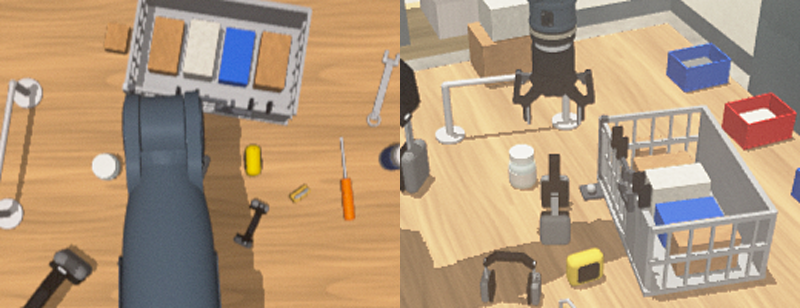

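The gripper is centred above the crown (side crop: fingers at 522 and 587, crown at 553). I'll descend and grip.

```bash
python3 -m jog '[[[0.1,-0.1,5,0,0,0,0],[0.1,-0.1,8.5,0,0,0,0],[0.1,-0.1,9.8,0,0,0,0],[0.1,-0.1,9.8,0,0,0,0],[0.1,-0.1,9.8,0,0,0,1],[0.1,-0.1,9.8,0,0,0,1],[0.1,-0.1,9.8,0,0,0,1],[0.1,-0.1,9.8,0,0,0,1],[0.1,-0.1,9.8,0,0,0,1],[0.1,-0.1,9.8,0,0,0,1],[0.1,-0.1,9.8,0,0,0,1],[0.1,-0.1,9.8,0,0,0,1]]]' 60
```

```text
time_s: 5.35
eef_pos: [0.457, 0.0148, 0.1481]
tcp_rot: [3.14, -0.001, 1.187]
contact_force: [1.2, -0.6, 6.1]
width: 0.0208
```

```bash
python3 -m jog '[[[0,0,-2,0,0,0,1],[0,0,-6,0,0,0,1],[0,0,-11,0,0,0,1],[0,0,-16,0,0,0,1],[0,0,-18.5,0,0,0,1],[0,0,-18.5,0,0,0,1],[0,0,-18.5,0,0,0,1]]]'
python3 -c "
from h import *
rel([.478,.375,.33],-8.5)"
```

```text
time_s: 6.05
eef_pos: [0.4561, 0.0148, 0.3316]
tcp_rot: [-3.141, 0.0, 1.187]
contact_force: [-0.8, -0.6, -3.6]
width: 0.0207
row [ 34.21 -11.46   0.16] [-0.     0.    -0.236] t 6.05 pos [0.4561 0.0148 0.3316] rpy [-3.141  0.     1.187] F [-0.8 -0.6 -3.6] w 0.0207 q6 1.99
```

```bash
python3 -m jog '[[[3,-1,0,0,0,0,1],[7,-2.3,0,0,0,-0.05,1],[11,-3.7,0,0,0,-0.08,1],[15,-5,0,0,0,-0.12,1],[19,-6.4,0,0,0,-0.15,1],[23,-7.7,0,0,0,-0.2,1],[27,-9,0,0,0,-0.236,1],[30.5,-10.3,0,0,0,-0.236,1],[33,-11.1,0,0,0,-0.236,1],[34.2,-11.5,0,0,0,-0.236,1],[34.2,-11.5,0,0,0,-0.236,1],[34.2,-11.5,0,0,0,-0.236,1]]]'
python3 - <<'E'
from h import *
np.set_printoptions(precision=3,suppress=True)
rel([.478,.375,.169],-8.5)
c=shot('top');s=shot('side')
for n in('ears','crown','rail_mid'):
  for k,v in(('top',c),('side',s)):
    for p in arm.pinpoint(k,n)[:3]:print(n,k,p['xy'],p['confidence'],atz(v,p['xy'],{'ears':.19,'crown':.33,'rail_mid':.14}[n]))
i2=cv2.cvtColor(s['image'],cv2.COLOR_RGB2BGR)[30:210,130:330]; i1=cv2.cvtColor(c['image'],cv2.COLOR_RGB2BGR)[120:300,80:280]
cv2.imwrite('pics/b.png',np.hstack([cv2.resize(i1,(400,360),interpolation=2),cv2.resize(i2,(400,360),interpolation=2)]))
E
```

```text
time_s: 7.25
eef_pos: [0.4775, 0.3742, 0.3311]
tcp_rot: [-3.14, 0.002, 1.423]
contact_force: [0.4, 0.3, -2.4]
width: 0.0205
row [ 0.13  0.06 16.21] [-0.001  0.002  0.   ] t 7.25 pos [0.477 0.374 0.331] rpy [-3.14   0.002  1.423] F [ 0.4  0.3 -2.4] w 0.0205 q6 2.38
ears top [312.3, 246.9] 0.67 [ 0.307 -0.139  0.19 ]
ears side [241.9, 280.4] 0.91 [ 0.254 -0.326  0.19 ]
ears side [239.4, 128.2] 0.9 [0.483 0.37  0.19 ]
ears side [159.3, 207.8] 0.85 [0.134 0.021 0.19 ]
crown top [136.2, 193.8] 0.92 [0.476 0.37  0.33 ]
crown top [311.3, 244.1] 0.63 [ 0.319 -0.127  0.33 ]
crown side [148.8, 158.2] 0.72 [0.133 0.054 0.33 ]
crown side [241.7, 258.2] 0.61 [ 0.234 -0.401  0.33 ]
crown side [235.0, 93.7] 0.58 [0.467 0.348 0.33 ]
rail_mid top [150.5, 195.8] 0.88 [0.485 0.379 0.14 ]
rail_mid top [319.8, 169.5] 0.18 [ 0.556 -0.174  0.14 ]
rail_mid side [236.0, 141.7] 0.81 [0.468 0.37  0.14 ]
```

View pics/b.png

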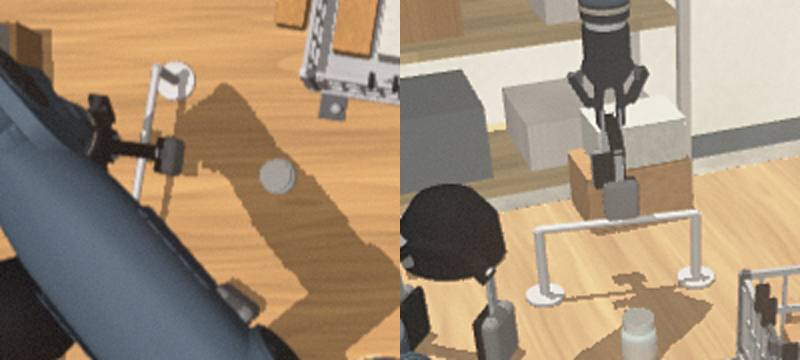

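The ears hang level above the bar, square to it. I'll lower them onto the bar.

```bash
python3 -m jog '[[[0,0,3,0,0,0,1],[0,0,7,0,0,0,1],[0,0,11,0,0,0,1],[0,0,14,0,0,0,1],[0,0,15.5,0,0,0,1],[0,0,16.1,0,0,0,1],[0,0,16.3,0,0,0,1],[0,0,16.3,0,0,0,1],[0,0,16.3,0,0,0,1]]]'
```

```text
time_s: 8.55
eef_pos: [0.4783, 0.3754, 0.1705]
tcp_rot: [3.14, -0.001, 1.423]
contact_force: [-0.6, 0.1, -2.2]
width: 0.0207
```

```bash
python3 -m jog '[[[0,0,0.3,0,0,0,1],[0,0,0.5,0,0,0,1],[0,0,0.5,0,0,0,1]]]'
```

```text
time_s: 8.85
eef_pos: [0.478, 0.3752, 0.1649]
tcp_rot: [3.141, -0.001, 1.423]
contact_force: [0.4, -1.1, 1.1]
width: 0.0203
```

```bash
python3 -m jog '[[[0,0,0.5,0,0,0,0.7],[0,0,0.5,0,0,0,0.6],[0,0,0.5,0,0,0,0.5],[0,0,0.5,0,0,0,0.4],[0,0,0.4,0,0,0,0.3],[0,0,0,0,0,0,0.3],[0,0,-2,0,0,0,0.3],[0,0,-6,0,0,0,0.3],[0,0,-11,0,0,0,0.3],[0,0,-14,0,0,0,0.3],[0,0,-14,0,0,0,0.3]]]'
python3 - <<'E'
from h import *
np.set_printoptions(precision=3,suppress=True)
c=shot('top');s=shot('side')
for n in('ears','crown','post_grip','gate_grip','gate_hinge'):
  for k,v in(('top',c),('side',s)):
    for p in arm.pinpoint(k,n)[:3]:print(n,k,p['xy'],round(p['confidence'],2),atz(v,p['xy'],{'ears':.017,'crown':.157,'gate_hinge':.16}.get(n,.187)))
i2=cv2.cvtColor(s['image'],cv2.COLOR_RGB2BGR)[60:240,170:370]; i1=cv2.cvtColor(c['image'],cv2.COLOR_RGB2BGR)[80:260,160:360]
cv2.imwrite('pics/c.png',np.hstack([cv2.resize(i1,(400,360),interpolation=2),cv2.resize(i2,(400,360),interpolation=2)]))
E
```

```text
time_s: 9.95
eef_pos: [0.4789, 0.376, 0.3095]
tcp_rot: [3.136, -0.006, 1.423]
contact_force: [-0.4, -0.5, -0.5]
width: 0.0598
ears top [158.5, 198.5] 0.85 [0.485 0.384 0.017]
ears top [314.1, 247.0] 0.52 [ 0.301 -0.157  0.017]
ears side [160.7, 206.8] 0.8 [0.163 0.262 0.017]
ears side [239.0, 170.3] 0.68 [0.474 0.374 0.017]
ears side [243.3, 282.5] 0.61 [ 0.303 -0.17   0.017]
crown top [149.2, 194.6] 0.73 [0.487 0.379 0.157]
crown top [313.1, 244.4] 0.57 [ 0.314 -0.144  0.157]
crown side [235.8, 138.6] 0.95 [0.465 0.362 0.157]
crown side [240.3, 256.9] 0.87 [ 0.286 -0.215  0.157]
crown side [149.9, 155.0] 0.87 [0.168 0.366 0.157]
post_grip top [319.0, 171.1] 0.82 [ 0.545 -0.167  0.187]
post_grip side [329.5, 215.0] 0.58 [ 0.552 -0.18   0.187]
gate_grip top [270.8, 160.7] 0.75 [ 0.582 -0.016  0.187]
gate_grip side [309.7, 177.2] 0.78 [0.58  0.006 0.187]
gate_hinge top [237.7, 158.2] 0.94 [0.597 0.091 0.16 ]
gate_hinge side [298.6, 168.3] 0.83 [0.587 0.101 0.16 ]
```

View pics/c.png

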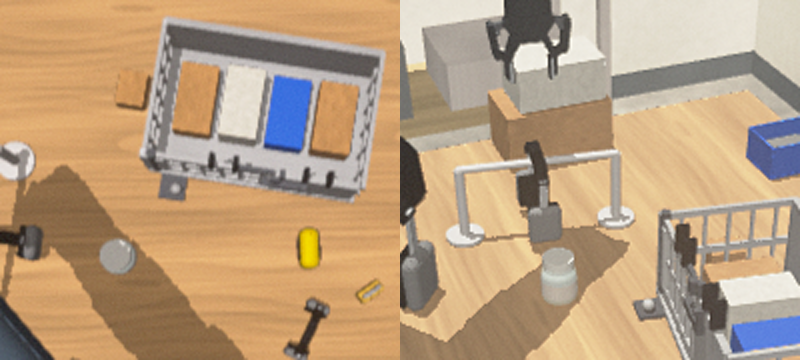

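The ears hang on the rail (side crop at 537,175) and are released. Next I'll measure the paddles precisely from their dark pixels.

Run:
```python
from h import *
np.set_printoptions(precision=4,suppress=True)
c=shot('top');s=shot('side')
def blobs(v,x0,x1,y0,y1,z,th=60,mn=8):
    m=(v['image'].max(2)[y0:y1,x0:x1]<th).astype(np.uint8)
    n,l,st,ce=cv2.connectedComponentsWithStats(m)
    for i in range(1,n):
        if st[i,4]>=mn:
            p=ce[i]+[x0,y0]; print(p,st[i],atz(v,p,z))
blobs(c,255,345,148,185,.187); print(); blobs(s,290,345,150,240,.185)
a=cv2.cvtColor(c['image'],cv2.COLOR_RGB2BGR)[145:190,230:350]; b=cv2.cvtColor(s['image'],cv2.COLOR_RGB2BGR)[155:245,290:350]
cv2.imwrite('pics/d.png',np.hstack([cv2.resize(a,(480,180),interpolation=2),cv2.resize(b,(120,180),interpolation=2)]))
P=np.array([.55,-.17,.187])
```

```text
[265.4 160.5] [10 10  2  6 10] [0.5833 0.0014 0.187 ]
[324.1111 169.3333] [68 19  3  6  9] [ 0.5503 -0.1836  0.187 ]
```

View pics/d.png

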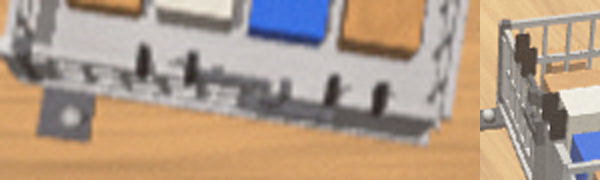

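Paddles (px): gate (266,160.5) and (277.5,162), post (313,168) and (325,169.5). The midpoints triangulate to 0.1505 m apart, which matches the expected 0.151. Cage yaw is about -10°. On to the post catch.

```bash
python3 -c "
from h import *
rel([.552,-.168,.28],80)"
```

```text
row [-52.61  15.35   2.43] [-0.     0.    -1.544] t 10.65 pos [0.4778 0.375  0.3042] rpy [-3.141  0.     1.423] F [0.2 1.1 0.7] w 0.0598 q6 2.38
```

```bash
python3 -m jog '[[[-52.6,15.35,0,0,0,-1.544,0],[-52.6,15.35,0,0,0,-1.544,0],[-52.6,15.35,0,0,0,-1.544,0],[-52.6,15.35,0,0,0,-1.544,0],[-52.6,15.35,0,0,0,-1.544,0],[-52.6,15.35,0,0,0,-1.544,0],[-52.6,15.35,0,0,0,-1.544,0],[-52.6,15.35,0,0,0,-1.544,0],[-52.6,15.35,0,0,0,-1.544,0],[-52.6,15.35,0,0,0,-1.544,0],[-52.6,15.35,0,0,0,-1.544,0],[-52.6,15.35,0,0,0,-1.544,0]]]' 60
python3 -c "
from h import *
rel([.552,-.168,.24],80)"
```

```text
time_s: 11.85
eef_pos: [0.552, -0.1702, 0.3044]
tcp_rot: [-3.141, 0.0, 2.971]
contact_force: [0.3, 0.7, 0.1]
width: 0.0857
row [0.04 0.22 6.44] [-0.     0.     0.004] t 11.85 pos [ 0.552  -0.1702  0.3044] rpy [-3.141  0.     2.971] F [0.3 0.7 0.1] w 0.0857 q6 -0.13
```

```bash
python3 -m jog '[[[0,0,3,0,0,0,0],[0,0.1,6,0,0,0,0],[0,0.1,7,0,0,0,0],[0,0.1,7,0,0,0,0]]]'
python3 - <<'E'
from h import *
rel([.552,-.168,.19],80)
s=shot('side'); P=arm.sense()['eef_pos']; print(proj(s,P),proj(s,[.552,-.168,.187]))
for p in arm.pinpoint('side','post_grip'):print(p)
b=cv2.cvtColor(s['image'],cv2.COLOR_RGB2BGR)[140:260,270:400]
cv2.imwrite('pics/e.png',cv2.resize(b,None,fx=4.5,fy=4.5,interpolation=2))
E
```

```text
time_s: 12.25
eef_pos: [0.5514, -0.1666, 0.2333]
tcp_rot: [3.141, -0.003, 2.967]
contact_force: [0.4, -0.3, 0.6]
width: 0.0854
row [-0.09 -0.13  4.33] [ 0.    -0.003 -0.   ] t 12.25 pos [ 0.5514 -0.1666  0.2333] rpy [ 3.141e+00 -3.000e-03  2.967e+00] F [ 0.4 -0.3  0.6] w 0.0854 q6 -0.12
[328.31420101 197.79516673] [327.47404092 212.36134282]
{'xy': [326.7, 212.8], 'confidence': 0.72}
{'xy': [280.3, 303.8], 'confidence': 0.36}
```

View pics/e.png

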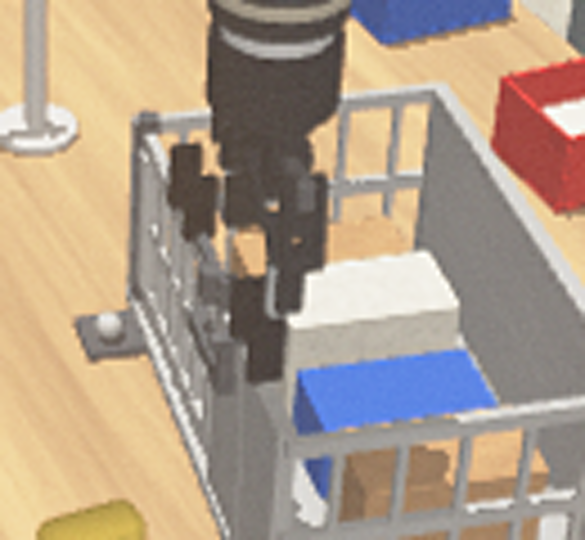

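The predicted and detected post_grip in the side view agree within 1 px, and the fingers are above the paddles (crop 265,330). I'll descend and squeeze.

```bash
python3 -m jog '[[[0.1,-0.1,2.5,0,0,0,0],[0.1,-0.1,4.2,0,0,0,0],[0.1,-0.1,4.4,0,0,0,0],[0.1,-0.1,4.4,0,0,0,0.2],[0.1,-0.1,4.4,0,0,0,0.4],[0.1,-0.1,4.4,0,0,0,0.5],[0.1,-0.1,4.4,0,0,0,0.6],[0.1,-0.1,4.4,0,0,0,0.8],[0.1,-0.1,4.4,0,0,0,1],[0.1,-0.1,4.4,0,0,0,1]]]' 60
python3 -m jog '[[[0,0,0,0,0,0,1],[0,0,0,0,0,0,1],[0,0,0,0,0,0,1],[0,0,0,0,0,0,1]]]' 60
```

```text
time_s: 13.35
eef_pos: [0.5521, -0.1658, 0.1917]
tcp_rot: [3.138, 0.002, 2.968]
contact_force: [2.1, 11.7, 5.2]
width: 0.0244
time_s: 13.75
eef_pos: [0.552, -0.1658, 0.1917]
tcp_rot: [3.138, 0.002, 2.968]
contact_force: [2.4, 13.1, 5.0]
width: 0.0246
```

The width of 24.6 mm (the sensor reads about 1.3 mm low) means fully squeezed. The centre is about 2.5 mm further +y than estimated. I'll release and move to the gate catch, +15.1 cm along tool y.

```bash
python3 -m jog '[[[0,0.25,0,0,0,0,0.5],[0,0.25,0,0,0,0,0.2],[0,0.25,0,0,0,0,0],[0,0.25,0,0,0,0,0],[0,0.25,-3,0,0,0,0],[0,0.25,-6,0,0,0,0],[0,4,-6,0,0,0,0],[0,8,-6,0,0,0,0],[0,12,-6,0,0,0,0],[0,15.3,-6,0,0,0,0],[0,15.3,-6,0,0,0,0],[0,15.3,-6,0,0,0,0]]]' 40
python3 - <<'E'
from h import *
rel([.579,-.016,.19],80)
s=shot('side'); print(proj(s,[.579,-.016,.187]))
for n in('post_grip','gate_grip'): print(n,arm.pinpoint('side',n)[:2])
b=cv2.cvtColor(s['image'],cv2.COLOR_RGB2BGR)[140:260,270:400]
cv2.imwrite('pics/f.png',cv2.resize(b,None,fx=4.5,fy=4.5,interpolation=2))
E
```

```text
time_s: 14.95
eef_pos: [0.5777, -0.0166, 0.2502]
tcp_rot: [-3.141, -0.0, 2.968]
contact_force: [-0.7, -0.1, 0.5]
width: 0.0855
row [-0.12  0.08  6.02] [-0.001 -0.     0.001] t 14.95 pos [ 0.5777 -0.0166  0.2502] rpy [-3.141 -0.     2.968] F [-0.7 -0.1  0.5] w 0.0855 q6 0.14
[312.46570429 181.05095842]
post_grip [{'xy': [329.4, 212.7], 'confidence': 0.84}, {'xy': [398.0, 330.5], 'confidence': 0.43}]
gate_grip [{'xy': [313.5, 178.1], 'confidence': 0.91}, {'xy': [339.6, 355.7], 'confidence': 0.64}]
```

View pics/f.png

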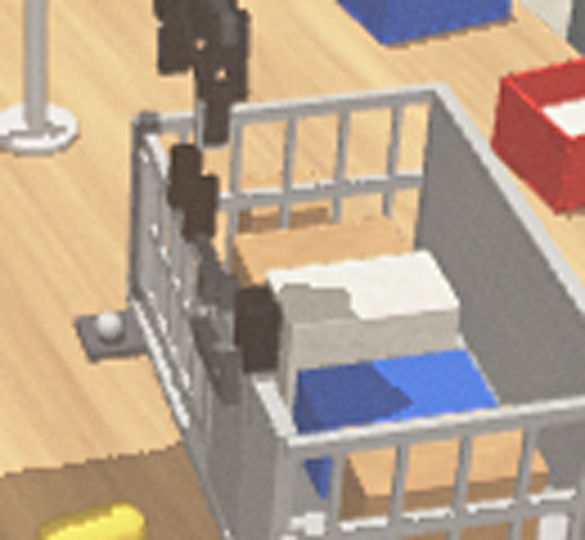

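The post paddles stay together (crop 258,325). The gate paddles centre on px (312.9,182.7), against a prediction of (312.5,181). I'll descend and squeeze.

```bash
python3 -m jog '[[[0,0,3,0,0,0,0],[0,0,5.5,0,0,0,0],[0,0,6,0,0,0,0],[0,0,6,0,0,0,0.2],[0,0,6,0,0,0,0.4],[0,0,6,0,0,0,0.5],[0,0,6,0,0,0,0.6],[0,0,6,0,0,0,0.8],[0,0,6,0,0,0,1],[0,0,6,0,0,0,1],[0,0,6,0,0,0,1],[0,0,6,0,0,0,1]]]' 60
python3 -c "
from h import *
rel([.579,-.016,.19],80)"
```

```text
time_s: 16.3
eef_pos: [0.5785, -0.017, 0.1918]
tcp_rot: [-3.141, 0.003, 2.967]
contact_force: [0.8, 2.0, 8.2]
width: 0.0234
row [-0.03  0.1   0.18] [-0.     0.003 -0.   ] t 16.3 pos [ 0.5785 -0.017   0.1918] rpy [-3.141e+00  3.000e-03  2.967e+00] F [0.8 2.  8.2] w 0.0234 q6 0.15
```

```bash
python3 -m jog '[[[0.6,0.01,0,0,0,0.05,1],[1.19,0.06,0,0,0,0.1,1],[1.78,0.13,0,0,0,0.15,1],[2.36,0.24,0,0,0,0.2,1],[2.95,0.37,0,0,0,0.25,1],[3.52,0.53,0,0,0,0.3,1],[4.63,0.94,0,0,0,0.4,1],[4.63,0.94,0,0,0,0.4,1],[4.63,0.94,0,0,0,0.4,1]]]'
python3 -c "
from h import *
s=arm.sense(); R=Ro.from_euler('xyz',[3.1416,0,2.967]); print(R.inv().apply(np.array(s['eef_pos'])-[.5785,-.017,.1918])*100, 2.967-s['tcp_rot'][2], s['contact_force'],s['moment'],R.inv().apply(s['contact_force']))"
```

```text
time_s: 17.2
eef_pos: [0.5353, 0.001, 0.1918]
tcp_rot: [3.139, 0.004, 2.568]
contact_force: [4.4, 5.2, 6.8]
width: 0.0236
[ 4.56965448e+00  1.01810340e+00 -2.56881247e-03] 0.3993284614390751 [4.41227036 5.20294801 6.7633823 ] [ 0.07209934 -0.27206529  0.06358814] [-3.44140381  5.89024212 -6.76342557]
```

```bash
python3 -m jog '[[[0.6,0.01,0,0,0,0.05,1],[1.19,0.06,0,0,0,0.1,1],[1.78,0.13,0,0,0,0.15,1],[2.36,0.24,0,0,0,0.2,1],[2.95,0.37,0,0,0,0.25,1],[3.52,0.53,0,0,0,0.3,1],[4.09,0.72,0,0,0,0.35,1],[4.63,0.94,0,0,0,0.4,1],[5.18,1.19,0,0,0,0.45,1],[5.71,1.46,0,0,0,0.5,1],[5.71,1.46,0,0,0,0.5,1]]]'
python3 -c "
from h import *
s=arm.sense(); R=Ro.from_euler('xyz',s['tcp_rot']); print(2.967-s['tcp_rot'][2], R.inv().apply(s['contact_force']),s['moment'])"
```

```text
time_s: 18.3
eef_pos: [0.4957, 0.0453, 0.1918]
tcp_rot: [3.136, 0.0, 2.067]
contact_force: [7.8, 7.6, 5.2]
width: 0.0234
0.9003461099906613 [ 2.95615495 10.53960283 -5.17196073] [ 0.75738999 -0.46775366 -0.13608595]
```

```bash
python3 -m jog '[[[0.6,0.1,0,0,0,0.05,1],[1.19,0.2,0,0,0,0.1,1],[1.78,0.3,0,0,0,0.15,1],[2.36,0.45,0,0,0,0.2,1],[2.95,0.6,0,0,0,0.25,1],[3.52,0.8,0,0,0,0.3,1],[4.09,1.0,0,0,0,0.35,1],[4.63,1.24,0,0,0,0.4,1],[5.18,1.5,0,0,0,0.45,1],[5.71,1.76,0,0,0,0.5,1],[5.71,1.76,0,0,0,0.5,1],[5.71,1.76,0,0,0,0.5,1]]]'
python3 - <<'E'
from h import *
np.set_printoptions(precision=3,suppress=True)
s=arm.sense(); R=Ro.from_euler('xyz',s['tcp_rot']); print(2.967-s['tcp_rot'][2], R.inv().apply(s['contact_force']),s['moment'])
c=shot('top');s=shot('side')
for n,z in(('crown',.157),('jar',0),('tape',0),('gate_hinge',.16),('gate_grip',.187)):
  for k,v in(('top',c),('side',s)):
    for p in arm.pinpoint(k,n)[:2]:print(n,k,p['xy'],round(p['confidence'],2),atz(v,p['xy'],z))
i2=cv2.cvtColor(s['image'],cv2.COLOR_RGB2BGR)[80:260,190:390]; i1=cv2.cvtColor(c['image'],cv2.COLOR_RGB2BGR)[80:260,140:340]
cv2.imwrite('pics/g.png',np.hstack([cv2.resize(i1,(400,360),interpolation=2),cv2.resize(i2,(400,360),interpolation=2)]))
E
```

```text
time_s: 19.5
eef_pos: [0.4826, 0.1022, 0.1918]
tcp_rot: [3.139, 0.001, 1.567]
contact_force: [0.8, -1.6, 10.7]
width: 0.0236
1.3998002723925538 [ -1.565   0.786 -10.714] [-0.497  0.993  0.187]
crown top [314.1, 244.2] 0.73 [ 0.314 -0.147  0.157]
crown top [151.3, 197.7] 0.66 [0.477 0.372 0.157]
crown side [150.9, 156.8] 0.71 [0.169 0.353 0.157]
crown side [238.9, 255.2] 0.62 [ 0.285 -0.208  0.157]
jar side [244.2, 207.8] 0.83 [0.424 0.173 0.   ]
tape top [312.6, 203.7] 0.66 [ 0.453 -0.157  0.   ]
tape side [288.2, 267.4] 0.79 [ 0.448 -0.146  0.   ]
gate_hinge top [236.0, 155.9] 0.8 [0.605 0.096 0.16 ]
gate_hinge top [150.7, 197.5] 0.61 [0.478 0.373 0.16 ]
gate_hinge side [300.1, 171.0] 0.83 [0.585 0.085 0.16 ]
gate_grip top [225.8, 124.4] 0.6 [0.702 0.124 0.187]
gate_grip top [341.4, 224.7] 0.47 [ 0.374 -0.232  0.187]
gate_grip side [269.8, 164.4] 0.67 [0.496 0.117 0.187]
gate_grip side [328.5, 212.5] 0.51 [ 0.554 -0.17   0.187]
```

View pics/g.png

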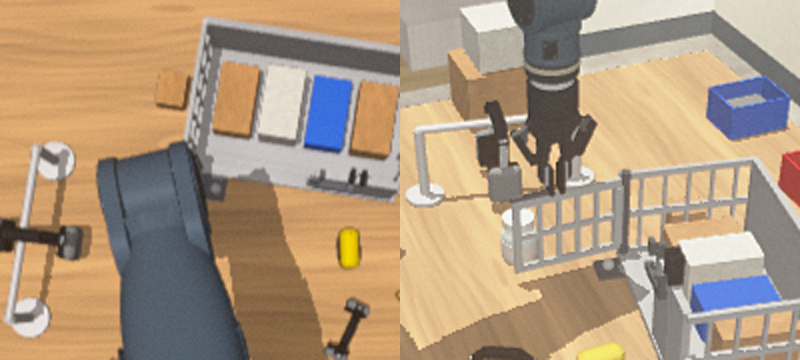

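The gate is wide open and held (side crop: gate 515–625, gripper at 558,175). The post paddles are together, and the ears are on the rail. I'll let it settle, then hand in.

```bash
python3 -m jog '[[[0,0,0,0,0,0,1],[0,0,0,0,0,0,1],[0,0,0,0,0,0,1],[0,0,0,0,0,0,1],[0,0,0,0,0,0,1],[0,0,0,0,0,0,1]]]'
python3 -c "
from h import *
print(np.abs(arm.sense()['qvel']).max()); print(arm.close_job())"
```

```text
time_s: 20.7
eef_pos: [0.4827, 0.1021, 0.1918]
tcp_rot: [3.139, 0.0, 1.567]
contact_force: [0.6, -1.5, 12.5]
width: 0.0234
0.0012188612279991195
the job is handed in; nothing more can be done
None
```

I carried out all the steps in order and handed the job in at 20.7 s (limit 64 s); it gave no verdict.

- **Ears:** I draped the middle-sized pair over the rail and let go. The last top view puts the crown at about (0.477, 0.372), roughly 3 mm from the rail's middle.
- **Post catch:** I squeezed it fully. The fingers read 24.6 mm, and they read about 1.3 mm low. Later pictures show its paddles still together.
- **Gate:** I squeezed its catch (fingers read 23.4 mm), swung it past the detent and am still holding it. The tool turned 1.40 rad and the gate direction works out at about 1.4 rad, against the 1.25 needed. The arm was still at hand-in.

**Checks that disagreed or stayed unsure:**
- With the gate open, the top network placed `gate_grip` wrongly. I went by the arm's own position and the picture instead.
- The last side look for the crown did not report the draped ears. The top look and the picture both show them on the rail.
- The jar was partly hidden behind the open gate. Its last reading was about 14 mm off the earlier one, which I put down to that. I estimated about 30 mm of clearance from the gate but did not confirm it.
- The wrist showed 12.5 N upward at the end, well under the 120 N limit. The finger-to-gate force was not measured directly; I was relying on the 60 N grip on the paddles.

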